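# Thread the lamp carriage on the curved rail and slide it home

### The job

Put the loose lamp carriage onto the curved rod of the specimen stand: thread its bore over the rod's free tip with the lens facing the specimen dish in the middle, then slide it gently round the bend, turning it with the rod, until it meets the upright stop fork. Press it home against the fork for a moment, firmly (about 8 N) but never hard, without forcing the rod, then let go and leave it hanging upright there; disturb nothing else on the bench.

Things in the scene. Friction and masses are not known exactly. Their poses are not given: they have to be found in the camera images.
- lamp_carriage: Loose lamp carriage, 0.11 to 0.23 kg, standing upright. Origin: centre of its underside, z up. Black lamp head 28 x 26 x 31 mm; on it an aluminium block 30 (x) x 36 (y) x 28 mm, z 31 to 59 mm, bored through along x; on top a grey grip tab 24 (x) x 12 (y) mm, z 59 to 90 mm, to pinch across its 12 mm. A round lens barrel (20 mm thick, 13 mm long) sticks out of the lamp head to +y.
- bore (a point): Middle of the carriage's round bore, on its axis, 45 mm above the underside. The bore runs along the carriage's x axis, 15 mm to each mouth: 12.5 mm diameter over the middle 18 mm, widened to 17 mm over the 6 mm at each mouth.
- lens (a point): Front of the lens on the carriage, 26 mm to its +y side and 16 mm above its underside.
- rail_stand: Fixed stand. Origin: on the bench, middle of the round base, z up. A specimen stage (96 mm diameter, top 51 mm high) stands there. A steel rod 10 mm thick is bent to an arc, 130 mm radius (centre line), about the stand's axis, 110 mm up: NOMINAL rod point (-130 cos a, 130 sin a, 110) mm in the stand's frame, from the post at a = -55 degrees to a = +55 degrees, the free end.
- free_end (a point): NOMINAL end of the rod's arc (a = +55 degrees), a point fixed to the stand. From here the rod tapers over 14 mm more, straight on along the tangent, to a 3 mm nose. The true rod end lies up to 18 mm from this point level (11 mm square to the rod) and up to 6.5 mm up or down (see post_axis).
- post_axis (a point): Where the post block (20 x 22 mm, top 120 mm high) clamps the rod, a = -55 degrees. The rod as a whole is turned here about the vertical by up to 0.085 rad and tipped up or down (about the stand's x) by up to 0.03 rad, either way, NOT measured and different each time; the error grows towards the tip. See or feel it: side force on the carriage shows which way to yield; over 6 N between carriage and rod is too much.
- stop_fork: Stop on an index arm of the stand, fixed: an upright aluminium plate 50 mm wide, 8 mm thick, 120 mm high, with a 21 mm wide slot, open at the top, through which the rod passes between a = -30 and -46 degrees. Origin: on the bench in the stand's axis; x is level along the nominal rod at the seat, towards the post, y to the stand's axis. The stopping face is the plane x = +15 mm. It does not give; over 14 N on it is too hard.
- seat (a point): Where the middle of the carriage's bore stands when the carriage is home against the stop fork, on the NOMINAL rod: in the stop fork's frame (0, -130, 110) mm. The true rod is up to 6 mm aside and 2.5 mm above or below it; the carriage hangs about 1 mm lower than the rod's axis.
- petri: Specimen dish, 90 mm diameter, 15 mm high, lying loose on the stand's stage in the middle of the arc. Origin: centre of its underside. Leave alone.
- stain_bottle: Dropper bottle, 37 mm diameter, 97 mm high, origin at its underside. Leave alone.
- tube: Capped tube, 36 mm diameter, 114 mm high, standing, origin at its underside. Leave alone.
- spare_case: Round screw case, 41 mm diameter, 61 mm high, origin at its underside. Leave alone.
- marker: Marker pen lying on the bench, 135 x 17 x 16 mm. Leave alone.
- tweezers: Forceps lying on the bench, 123 x 11 x 11 mm. Leave alone.

How it is judged:
By the outcome, as a careful person would: the job done as asked, in the order asked, and still so for the second after the job is handed in, with the robot touching nothing.
It also fails if it takes over 72 s, if anything falls off the work surface, if the arm or the gripper's body presses on something with over 40 N, if the wrist force passes 120 N, or if a joint passes its speed limit or range.

### The arm

A 7-joint arm with a two-finger parallel gripper is mounted at the origin on a cart in front of the work surface, level with it; the furniture and walls round the work are solid. World frame = base frame: x ahead of the robot, y to its left, z up, the work surface at z = 0. Lengths are in m, angles in rad, forces in N, time in s.
With the tool pointing down it reaches from about 0.4 to 0.85 m from the base axis. Payload 10.4 kg.
Tool frame: the origin (TCP) lies midway between the tips of the shut fingers; the grasp point (between the pads) lies 19 mm behind it (r.tcp_to_grasp is the z of the grasp point in the tool frame, in m); z points along the fingers, x is the direction in which the jaws open and shut, and the axes are right-handed (so a half turn about z gives the same grasp; the last joint's range is limited). The gripper opens to 87 mm and grips with 3 to 60 N. Pads are 19 mm wide; open, the fingers measure 117 mm over their backs; the gripper's body (75 mm by 190 mm) begins 51 mm behind the grasp point.
Start: joints at [1.29, 0.332, -0.065, 1.46, 0.022, 1.35, -0.088], TCP at [0.159, -0.604, 0.223] pointing down, gripper open.
Joint ranges: [-2.6, 2.6], [-0.5, 2.12], [-1.47, 1.34], [0.16, 2.42], [-1.27, 4.41], [0.06, 2.06], [-2.6, 2.6]. Speed limits (rad/s): [2.22, 2.22, 2.79, 2.79, 3.14, 3.14, 3.14].

### API

Orientations are given as a unit quaternion [x, y, z, w].
In Python, from bench import r, camera, close_job gives the robot as it stands. The module is installed in compiled form; this text tells all that it offers.
- The arm moves only by the shell command python3 -m crank 'ROWS' [FORCE]. ROWS is JSON, a list of rows, each an object of numbers: "x", "y", "z": the shift along the tool's x, y, z scaled (see below); "ax", "ay", "az": the turn, a rotation vector about the tool's x, y, z scaled (see below); "claw": the closure, from -1 (fully open) to 1 (shut), so that 0 is half open. A call has exactly 5 rows; each row is the pose to reach, as a shift and turn from the pose commanded when the call began, along the tool's axes at that moment; what a row does not reach only later rows make up. The controller multiplies each number of a shift by 1 m and each number of a turn by 2 rad. A row lasts 1/12 s, in which the tool goes at most 41.7 mm and 7.16 degrees, less where a joint would pass 70% of its speed; a pose out of reach is approached as far as the arm can. A call with a number of a shift or a turn outside -1 to 1 is refused whole. A call with a gripper value outside its range is refused whole. The fingers move at their own pace and stop on an object; FORCE is the grip in N (left out, the last holds). Time passes only in rows, so rows that repeat a pose let the fingers close, or fill a call up. It gives the time, the measured TCP pose, the force and the opening at its end, in the units of the state.
- r.read_state(): the state, without advancing time (a new reading comes with each control period).
- camera(name): name is "scene" or "top" or "wrist"; returns a dict with "color" (384x512x3 uint8, blue, green, red), "fx", "fy", "cx", "cy" (pixels), "eye" and "orientation" of the camera in the world. Camera axes: x right, y down, z forward; pixel columns grow to the right and rows downward; lengths in m; the calibration is good to about 2 mm. A picture is of the moment at which its call begins. There is no depth.
- close_job(): hands the job in, once; it reports no verdict.
The state is a dict: "time": time; "joint_positions": joint angles; "joint_vel": joint speeds; "joint_torque": joint torques, N m; "ee_pos": TCP position; "eef_rot": TCP orientation; "ft_force": force on the tool from outside, world axes, zero at the start; "torque": the same for the moment, N m; "width": finger opening in m.
Only numpy, scipy, OpenCV 4.12 (cv2) and the standard library are available. Lean on these libraries where they do the work, as an engineer would, in place of code of your own. Each camera call takes 0.05 s, during which the arm holds its last target. There are 200 camera calls.

## Working session

There is one attempt and no reset: what is moved stays moved. The work goes in short steps, Python scripts to look and compute and a shell command to move; the robot and the scene stay as the last step left them, time stands still between calls to the robot, and variables do not carry over. Pictures are saved under pics/ and viewed, about 8 in all and at most 12, crops included, and the job is handed in when it is done.

```bash
mkdir -p pics; ls
python3 - <<'E'
from bench import r,camera
import cv2,numpy as np
s=r.read_state();print({k:np.round(v,3).tolist() for k,v in s.items()}, r.tcp_to_grasp)
for n in("scene","top"):
    c=camera(n);cv2.imwrite(f"pics/{n}0.png",c["color"]);print(n,c["fx"],c["fy"],c["cx"],c["cy"],np.round(c["eye"],4),np.round(c["orientation"],4))
E
```

```text
pics
{'time': 0.0, 'joint_positions': [1.29, 0.333, -0.065, 1.461, 0.022, 1.35, -0.088], 'joint_vel': [0.001, 0.001, -0.001, -0.0, 0.001, -0.001, -0.001], 'joint_torque': [-0.001, -62.325, 0.024, -38.989, -0.061, 0.04, 0.0], 'ee_pos': [0.159, -0.604, 0.222], 'eef_rot': [0.792, -0.61, -0.001, -0.0], 'ft_force': [-1.45, 0.126, -0.158], 'torque': [-0.039, -0.021, 0.002], 'width': 0.087} -0.0187
scene 411.22880420470193 411.22880420470193 252.16917525576528 200.673055735531 [0.015  0.4441 0.8901] [-0.3504  0.8563 -0.3471  0.153 ]
top 487.32838477794013 487.32838477794013 252.39814690070176 198.08266816516098 [ 0.4299 -0.1156  1.2988] [-0.7025  0.7089 -0.0423  0.0456]
```

View pics/scene0.png

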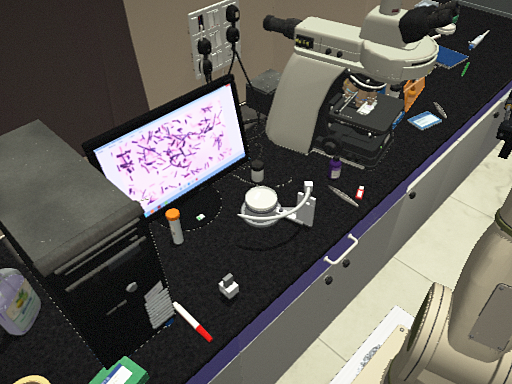

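View pics/top0.png

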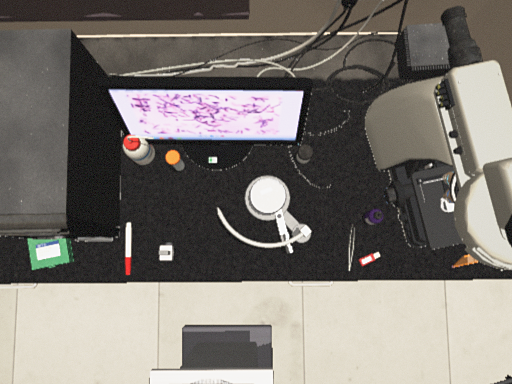

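The scene view shows the stand (stage about (262,200)), the post at the right and the carriage at (229,287). In the top view the dish is at (268,198), the rod tip at (219,209), the post near (303,233) and the carriage at (166,252). I'll enlarge these areas.

```bash
cat > h.py <<'E'
import numpy as np,cv2
from scipy.spatial.transform import Rotation as R
from bench import r,camera
def cast(c,u,v,z):
    d=R.from_quat(c["orientation"]).apply([(u-c["cx"])/c["fx"],(v-c["cy"])/c["fy"],1.]);e=np.array(c["eye"])
    return e+d*(z-e[2])/d[2]
def proj(c,p):
    q=R.from_quat(c["orientation"]).inv().apply(np.atleast_2d(p)-np.array(c["eye"]))
    return np.c_[c["fx"]*q[:,0]/q[:,2]+c["cx"],c["fy"]*q[:,1]/q[:,2]+c["cy"]]
def tri(c1,p1,c2,p2):
    A=[];b=[]
    for c,p in((c1,p1),(c2,p2)):
        e=np.array(c["eye"]);d=cast(c,*p,0)-e;d/=np.linalg.norm(d);M=np.eye(3)-np.outer(d,d);A.append(M);b.append(M@e)
    return np.linalg.lstsq(np.vstack(A),np.hstack(b),rcond=None)[0]
E
python3 - <<'E'
from h import *
t=cv2.imread("pics/top0.png");s=cv2.imread("pics/scene0.png")
a=cv2.resize(t[165:265,200:325],(500,400),interpolation=cv2.INTER_CUBIC)   # x4
b=cv2.resize(s[170:245,225:325],(400,300)[::1],interpolation=cv2.INTER_CUBIC) # x4
c=cv2.resize(t[235:270,148:185],(296,280),interpolation=cv2.INTER_CUBIC) # x8
d=cv2.resize(s[268:303,210:247],(296,280),interpolation=cv2.INTER_CUBIC) # x8
o=np.zeros((600,800,3),np.uint8)
o[:400,:500]=a;o[:280,504:800]=c;o[300:580,504:800]=d
o2=np.zeros((600,800,3),np.uint8);o2[:600,:800]=cv2.resize(b,(800,600))
cv2.imwrite("pics/z1.png",o);cv2.imwrite("pics/z2.png",o2)
E
```

```text
(no output)
```

View pics/z1.png

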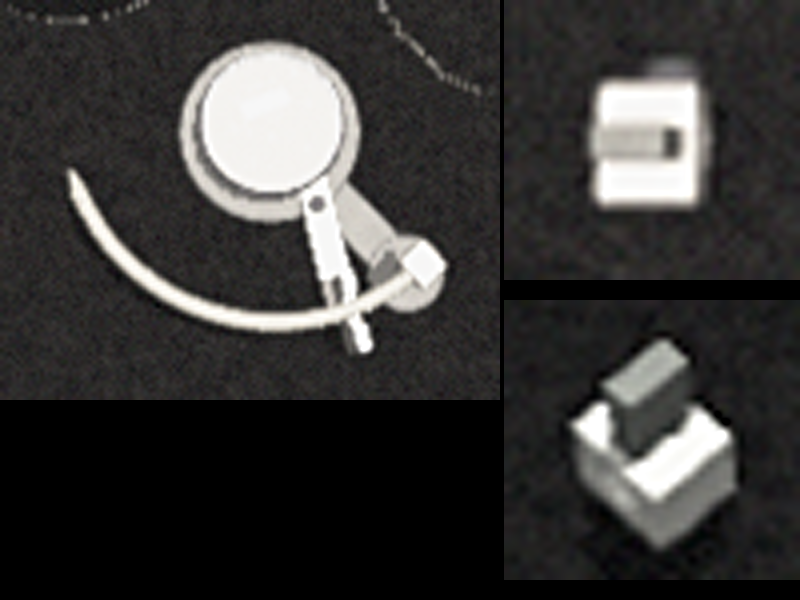

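View pics/z2.png

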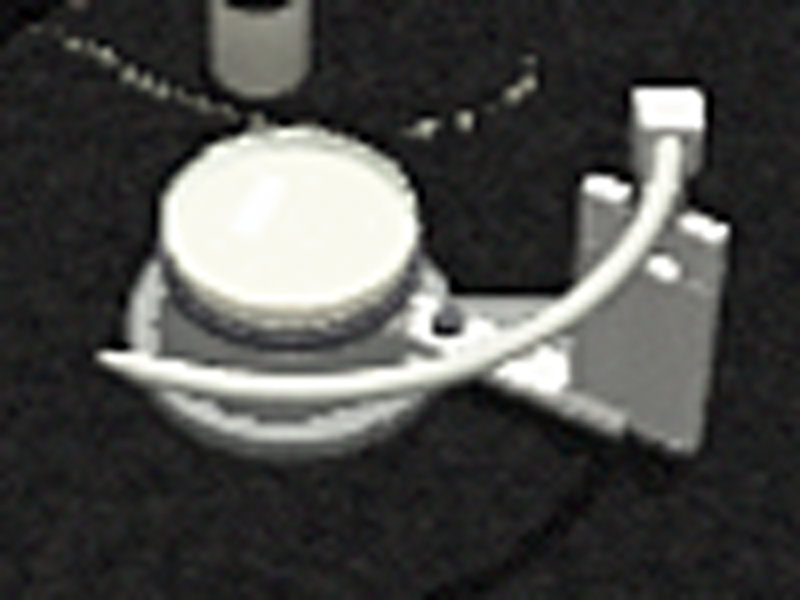

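```bash
cat > m.py <<'E'
from h import *
from scipy.optimize import least_squares
T=camera("top");S=camera("scene")
ft=lambda p:(np.array(p)+.5)/4-.5+[200,165]
fs=lambda p:(np.array(p)+.5)/8-.5+[225,170]
f8t=lambda p:(np.array(p)-[504,0]+.5)/8-.5+[148,235]
f8s=lambda p:(np.array(p)-[504,300]+.5)/8-.5+[210,268]
base=cast(T,*ft((270.5,131)),.01);dish=cast(T,*ft((272.5,123)),.066)
print("base",base,"dish",dish)
dS=cast(S,*fs((290,222)),.066);print("dish scene",dS)
post=cast(T,*ft((424,265)),.12);post2=cast(S,*fs((668,108)),.12);print("post",post,post2)
c=dish[:2]
tip=tri(T,ft((71,171)),S,fs((100,355)));print("tip",tip)
rt=[(85,208),(110,245),(150,285),(200,311),(250,320),(300,318)]
P=np.array([cast(T,*ft(p),.11) for p in rt]);
f=least_squares(lambda q:np.hypot(*(P[:,:2]-q[:2]).T)-q[2],[*c,.13]);print("rod circle top z.11",f.x,np.round(np.hypot(*(P[:,:2]-f.x[:2]).T)-f.x[2],4))
rs=[(200,380),(300,387),(400,377),(480,350),(560,305),(620,247)]
Q=np.array([cast(S,*fs(p),.11) for p in rs]);
f=least_squares(lambda q:np.hypot(*(Q[:,:2]-q[:2]).T)-q[2],[*c,.13]);print("rod circle scene z.11",f.x)
for n,a,b in(("prong far",(360,345),(607,188)),("prong?",(360,345),(705,228))): print(n,tri(T,ft(a),S,fs(b)),cast(T,*ft(a),.12),cast(S,*fs(b),.12))
print("tab top T",cast(T,*f8t((637,143)),.09),"S",cast(S,*f8s((647,375)),.09),"block top T",cast(T,*f8t((647,143)),.059), "lens",cast(T,*f8t((672,68)),.02))
for a in((597,80),(697,80),(594,207),(700,207)): print("blk",cast(T,*f8t(a),.059))
E
python3 m.py
```

```text
base [ 0.59254346 -0.14988345  0.01      ] dish [ 0.59060408 -0.14973525  0.066     ]
dish scene [ 0.59145311 -0.14628046  0.066     ]
post [ 0.49620887 -0.23863724  0.12      ] [ 0.49890732 -0.23674434  0.12      ]
tip [ 0.55630365 -0.02448061  0.11774722]
rod circle top z.11 [ 0.58487734 -0.14340681  0.12126681] [ 0.0004 -0.0007  0.0002  0.0004 -0.0003  0.    ]
rod circle scene z.11 [ 0.59728025 -0.15219841  0.127188  ]
prong far [ 0.46209004 -0.18655537  0.14102161] [ 0.44850965 -0.1991216   0.12      ] [ 0.48859496 -0.19242881  0.12      ]
prong? [ 0.44969367 -0.19793623  0.12397186] [ 0.44850965 -0.1991216   0.12      ] [ 0.45317617 -0.20032199  0.12      ]
tab top T [0.44788402 0.10824265 0.09      ] S [0.44894766 0.1115515  0.09      ] block top T [0.44831858 0.11081759 0.059     ] lens [0.47321426 0.11008345 0.02      ]
blk [0.46831316 0.12694968 0.059     ]
blk [0.46803076 0.09521995 0.059     ]
blk [0.42837724 0.12729872 0.059     ]
blk [0.42808476 0.09380022 0.059     ]
```

```bash
cat >> h.py <<'E'
def yaw(q): x=R.from_quat(q).apply([1,0,0]);return np.degrees(np.arctan2(x[1],x[0]))
def plan(wps,start=None):
    """wps: list of call ends (x,y,z,yawdeg), tool down; prints tool shift / turn number per call"""
    if start is None:
        s=r.read_state();start=[*s["ee_pos"],yaw(s["eef_rot"])]
    p=np.array(start,float)
    for w in wps:
        w=np.array(w,float);t=np.radians(p[3]);d=w[:3]-p[:3];c,s_=np.cos(t),np.sin(t)
        dy=(w[3]-p[3]+180)%360-180
        print("x %.4f y %.4f z %.4f az %.4f | len %.0fmm rot %.1f"%(c*d[0]+s_*d[1],s_*d[0]-c*d[1],-d[2],-np.radians(dy)/2,1e3*np.linalg.norm(d),dy));p=w
def st():
    s=r.read_state();e=R.from_quat(s["eef_rot"]).apply([0,0,1])
    print("t %.2f p %s yaw %.2f z-axis %s F %s M %s w %.4f j7 %.2f"%(s["time"],np.round(s["ee_pos"],4),yaw(s["eef_rot"]),np.round(e,3),np.round(s["ft_force"],2),np.round(s["torque"],2),s["width"],s["joint_positions"][6]))
E
python3 - <<'E'
from h import *
c=camera("wrist");print(c["fx"],c["cx"],c["cy"],c["eye"])
s=r.read_state();q=R.from_quat(s["eef_rot"])
print("cam in tool",q.inv().apply(np.array(c["eye"])-s["ee_pos"]),(q.inv()*R.from_quat(c["orientation"])).as_matrix().round(3))
plan([(.234,-.468,.26,-45),(.309,-.332,.30,-15),(.384,-.196,.34,0),(.46,-.06,.36,0)])
E
```

```text
299.1747433015777 260.3843638783441 192.43409771089816 [ 0.22218312 -0.58629448  0.38435822]
cam in tool [-0.00136141 -0.06531365 -0.16215129] [[ 1.     0.002 -0.001]
 [-0.001  0.97   0.245]
 [ 0.001 -0.245  0.97 ]]
x -0.1126 y -0.1069 z -0.0378 az -0.2638 | len 160mm rot 30.2
x -0.0431 y -0.1492 z -0.0400 az -0.2618 | len 160mm rot 30.0
x 0.0372 y -0.1508 z -0.0400 az -0.1309 | len 160mm rot 15.0
x 0.0760 y -0.1360 z -0.0200 az -0.0000 | len 157mm rot 0.0
```

```bash
python3 -m crank '[{"x":-0.023,"y":-0.021,"z":-0.008,"az":-0.053},{"x":-0.045,"y":-0.043,"z":-0.015,"az":-0.106},{"x":-0.068,"y":-0.064,"z":-0.023,"az":-0.158},{"x":-0.09,"y":-0.086,"z":-0.03,"az":-0.211},{"x":-0.1126,"y":-0.1069,"z":-0.038,"az":-0.264}]' 20
python3 -m crank '[{"x":-0.009,"y":-0.03,"z":-0.008,"az":-0.052},{"x":-0.017,"y":-0.06,"z":-0.016,"az":-0.105},{"x":-0.026,"y":-0.09,"z":-0.024,"az":-0.157},{"x":-0.034,"y":-0.12,"z":-0.032,"az":-0.21},{"x":-0.043,"y":-0.149,"z":-0.04,"az":-0.262}]'
python3 - <<'E'
from h import *
st();plan([(.384,-.22,.28,0),(.46,-.12,.25,0),(.46,-.02,.25,0)])
E
```

```text
t 0.25 p [ 0.1594 -0.6042  0.2222] yaw -75.22 z-axis [-0.     0.001 -1.   ] F [ 0.59 -0.15 -1.26] M [-0.02 -0.05 -0.02] w 0.0868 j7 -0.09
x -0.3142 y -0.3152 z -0.0578 az -0.6565 | len 449mm rot 75.2
x 0.0760 y -0.1000 z 0.0300 az -0.0000 | len 129mm rot 0.0
x 0.0000 y -0.1000 z -0.0000 az -0.0000 | len 100mm rot 0.0schema error: expected keys x, y, z, ax, ay, az, claw
schema error: expected keys x, y, z, ax, ay, az, claw
```

```bash
python3 -m crank '[{"x":-0.023,"y":-0.021,"z":-0.008,"ax":0,"ay":0,"az":-0.053,"claw":-1},{"x":-0.045,"y":-0.043,"z":-0.015,"ax":0,"ay":0,"az":-0.106,"claw":-1},{"x":-0.068,"y":-0.064,"z":-0.023,"ax":0,"ay":0,"az":-0.158,"claw":-1},{"x":-0.09,"y":-0.086,"z":-0.03,"ax":0,"ay":0,"az":-0.211,"claw":-1},{"x":-0.1126,"y":-0.1069,"z":-0.038,"ax":0,"ay":0,"az":-0.264,"claw":-1}]' 20
python3 -m crank '[{"x":-0.009,"y":-0.03,"z":-0.008,"ax":0,"ay":0,"az":-0.052,"claw":-1},{"x":-0.017,"y":-0.06,"z":-0.016,"ax":0,"ay":0,"az":-0.105,"claw":-1},{"x":-0.026,"y":-0.09,"z":-0.024,"ax":0,"ay":0,"az":-0.157,"claw":-1},{"x":-0.034,"y":-0.12,"z":-0.032,"ax":0,"ay":0,"az":-0.21,"claw":-1},{"x":-0.043,"y":-0.149,"z":-0.04,"ax":0,"ay":0,"az":-0.262,"claw":-1}]'
python3 - <<'E'
from h import *
st();plan([(.384,-.22,.28,0),(.46,-.12,.25,0),(.46,-.02,.25,0)],(.309,-.332,.30,-15))
E
```

```text
time: 0.67
ee_pos: [0.2346, -0.4667, 0.2607]
eef_rot: [0.925, -0.38, -0.0, 0.0]
ft_force: [0.3, -0.7, 0.5]
width: 0.0872
time: 1.08
ee_pos: [0.3095, -0.3309, 0.301]
eef_rot: [0.992, -0.127, 0.0, 0.0]
ft_force: [0.6, -1.4, 0.1]
width: 0.0871
t 1.08 p [ 0.3095 -0.3309  0.301 ] yaw -14.64 z-axis [ 0. -0. -1.] F [ 0.57 -1.37  0.1 ] M [-0.04 -0.12 -0.03] w 0.0871 j7 0.49
x 0.0435 y -0.1276 z 0.0200 az -0.1309 | len 136mm rot 15.0
x 0.0760 y -0.1000 z 0.0300 az -0.0000 | len 129mm rot 0.0
x 0.0000 y -0.1000 z -0.0000 az -0.0000 | len 100mm rot 0.0
```

Tracking is exact. Next come two wrist views of the rod with a 100 mm baseline.

```bash
cat > snap.py <<'E'
import sys,pickle
from h import *
n=sys.argv[1];c=camera("wrist");pickle.dump(c,open(f"pics/{n}.pkl","wb"));cv2.imwrite(f"pics/{n}.png",c["color"]);st()
E
python3 -m crank '[{"x":0.009,"y":-0.026,"z":0.004,"ax":0,"ay":0,"az":-0.026,"claw":-1},{"x":0.017,"y":-0.051,"z":0.008,"ax":0,"ay":0,"az":-0.052,"claw":-1},{"x":0.026,"y":-0.077,"z":0.012,"ax":0,"ay":0,"az":-0.078,"claw":-1},{"x":0.035,"y":-0.102,"z":0.016,"ax":0,"ay":0,"az":-0.104,"claw":-1},{"x":0.0435,"y":-0.128,"z":0.02,"ax":0,"ay":0,"az":-0.131,"claw":-1}]'
python3 -m crank '[{"x":0.02,"y":-0.027,"z":0.008,"ax":0,"ay":0,"az":0,"claw":-1},{"x":0.041,"y":-0.054,"z":0.016,"ax":0,"ay":0,"az":0,"claw":-1},{"x":0.061,"y":-0.081,"z":0.024,"ax":0,"ay":0,"az":0,"claw":-1},{"x":0.076,"y":-0.1,"z":0.03,"ax":0,"ay":0,"az":0,"claw":-1},{"x":0.076,"y":-0.1,"z":0.03,"ax":0,"ay":0,"az":0,"claw":-1}]' >/dev/null
python3 snap.py w1
python3 -m crank '[{"x":0,"y":-0.027,"z":0,"ax":0,"ay":0,"az":0,"claw":-1},{"x":0,"y":-0.054,"z":0,"ax":0,"ay":0,"az":0,"claw":-1},{"x":0,"y":-0.08,"z":0,"ax":0,"ay":0,"az":0,"claw":-1},{"x":0,"y":-0.1,"z":0,"ax":0,"ay":0,"az":0,"claw":-1},{"x":0,"y":-0.1,"z":0,"ax":0,"ay":0,"az":0,"claw":-1}]' >/dev/null
python3 snap.py w2
python3 - <<'E'
import cv2,numpy as np
a=cv2.imread("pics/w1.png");b=cv2.imread("pics/w2.png")
cv2.imwrite("pics/w12.png",np.vstack([cv2.resize(i,(800,600))[:600] for i in (a,)]))
cv2.imwrite("pics/w12b.png",cv2.resize(b,(800,600)))
E
```

```text
time: 1.5
ee_pos: [0.3844, -0.2189, 0.2805]
eef_rot: [1.0, 0.002, 0.0, 0.0]
ft_force: [0.6, -1.5, 0.1]
width: 0.0869
t 1.97 p [ 0.4606 -0.1173  0.25  ] yaw 0.33 z-axis [-0.001  0.001 -1.   ] F [-0.32  0.64 -0.05] M [ 0.02 -0.07  0.05] w 0.0868 j7 0.16
t 2.43 p [ 0.4596 -0.0189  0.251 ] yaw 0.19 z-axis [ 0.001 -0.001 -1.   ] F [ 0.5   0.05 -0.18] M [-0.16 -0.07 -0.01] w 0.0870 j7 -0.03
```

View pics/w12.png

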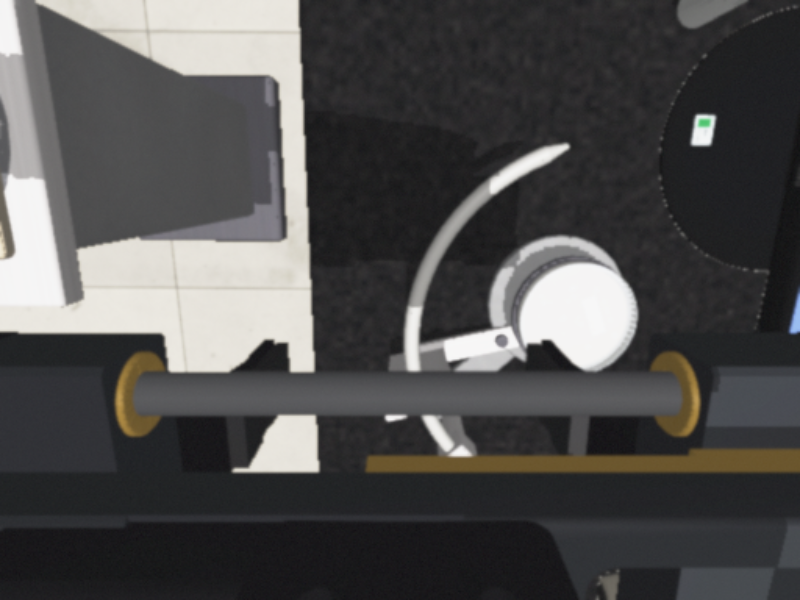

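View pics/w12b.png

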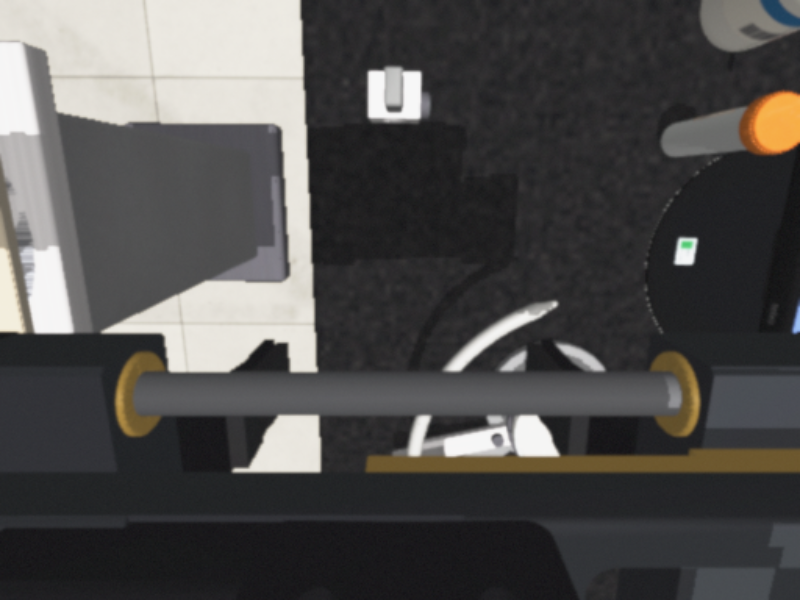

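The first wrist view shows the rod clearly from its nose at (569,147) round to the fork near (410,375). The second shows the nose at (556,303) and the carriage with its tab at (394,85) and the lens to the right. I'll triangulate the nose and fit the arc.

```bash
cat > m2.py <<'E'
from h import *
import pickle
from scipy.optimize import least_squares
W1,W2=[pickle.load(open(f"pics/{n}.pkl","rb")) for n in("w1","w2")]
f=lambda p:(np.array(p)+.5)*.64-.5
T=camera("top");S=camera("scene");ft=(np.array([71,171])+.5)/4-.5+[200,165];fs=(np.array([100,355])+.5)/8-.5+[225,170]
n=[(W1,f((569,147))),(W2,f((556,303))),(T,ft),(S,fs)]
for i in range(4):
  for j in range(i): print(j,i,tri(*n[j],*n[i]).round(4))
C0=np.array([.592,-.149])
print("dish w1",cast(W1,*f((577,308)),.066),"base w1")
for zt in(.107,.110,.113,.116):
  P=[]
  for p in[(530,163),(493,187),(460,219),(432,257),(417,295),(412,330)]:
    q=cast(W1,*f(p),.11)
    for _ in range(3):
        k=np.clip((q[1]+.238)/(.238-.03),0,1);q=cast(W1,*f(p),.11+(zt-.11)*k)
    P.append(q)
  P=np.array(P);g=least_squares(lambda c:np.hypot(*(P[:,:2]-c).T)-.13,C0)
  print(zt,"centre",g.x.round(4),"res mm",(g.fun*1e3).round(1),"nose",cast(W1,*f((569,147)),zt).round(4), "w2",cast(W2,*f((556,303)),zt).round(4))
for p in((394,68),(368,71),(421,71),(369,120),(421,120)):print("carr",p,cast(W2,*f(p),.059).round(4))
for p in((386,68),(402,68),(386,108),(402,108)):print("tab",p,cast(W2,*f(p),.09).round(4))
for p in((446,347),(520,330),(522,345),(446,360)):print("arm",cast(W1,*f(p),.05).round(4))
E
python3 m2.py
```

```text
0 1 [ 0.5568 -0.0248  0.1147]
0 2 [ 0.5552 -0.0253  0.121 ]
1 2 [ 0.556  -0.0248  0.115 ]
0 3 [ 0.5571 -0.0246  0.1168]
1 3 [ 0.555  -0.0229  0.1201]
2 3 [ 0.5563 -0.0245  0.1177]
dish w1 [ 0.5900431 -0.1380273  0.066    ] base w1
0.107 centre [ 0.5931 -0.1513] res mm [ 0.5 -0.3 -0.8  0.4  0.5 -0.3] nose [ 0.5597 -0.0242  0.107 ] w2 [ 0.5589 -0.0267  0.107 ]
0.11 centre [ 0.5931 -0.1511] res mm [ 0.4 -0.3 -0.7  0.5  0.5 -0.3] nose [ 0.5588 -0.0244  0.11  ] w2 [ 0.5579 -0.0259  0.11  ]
0.113 centre [ 0.593  -0.1508] res mm [ 0.3 -0.2 -0.6  0.5  0.4 -0.4] nose [ 0.5578 -0.0246  0.113 ] w2 [ 0.5569 -0.0252  0.113 ]
0.116 centre [ 0.5929 -0.1505] res mm [ 0.2 -0.2 -0.6  0.6  0.4 -0.4] nose [ 0.5568 -0.0249  0.116 ] w2 [ 0.5559 -0.0244  0.116 ]
carr (394, 68) [0.448  0.1288 0.059 ]
carr (368, 71) [0.4299 0.1268 0.059 ]
carr (421, 71) [0.4668 0.127  0.059 ]
carr (369, 120) [0.4302 0.0947 0.059 ]
carr (421, 120) [0.4672 0.095  0.059 ]
tab (386, 68) [0.4438 0.1219 0.09  ]
tab (402, 68) [0.454 0.122 0.09 ]
tab (386, 108) [0.4437 0.0982 0.09  ]
tab (402, 108) [0.4541 0.0983 0.09  ]
arm [ 0.4923 -0.1762  0.05  ]
arm [ 0.5517 -0.161   0.05  ]
arm [ 0.5542 -0.1738  0.05  ]
arm [ 0.4926 -0.1875  0.05  ]
```

```bash
python3 -m crank '[{"x":-0.002,"y":-0.028,"z":0.01,"ax":0,"ay":0,"az":0,"claw":-1},{"x":-0.005,"y":-0.06,"z":0.03,"ax":0,"ay":0,"az":0,"claw":-1},{"x":-0.007,"y":-0.09,"z":0.05,"ax":0,"ay":0,"az":0,"claw":-1},{"x":-0.01,"y":-0.118,"z":0.075,"ax":0,"ay":0,"az":0,"claw":-1},{"x":-0.011,"y":-0.1305,"z":0.1,"ax":0,"ay":0,"az":0,"claw":-1}]' 35
python3 -m crank '[{"x":0,"y":0,"z":0.022,"ax":0,"ay":0,"az":0,"claw":-1},{"x":0,"y":0,"z":0.046,"ax":0,"ay":0,"az":0,"claw":-1},{"x":0,"y":0,"z":0.068,"ax":0,"ay":0,"az":0,"claw":-1},{"x":0,"y":0,"z":0.082,"ax":0,"ay":0,"az":0,"claw":-1},{"x":0,"y":0,"z":0.087,"ax":0,"ay":0,"az":0,"claw":-1}]'
python3 -m crank '[{"x":0,"y":0,"z":0,"ax":0,"ay":0,"az":0,"claw":0},{"x":0,"y":0,"z":0,"ax":0,"ay":0,"az":0,"claw":0.5},{"x":0,"y":0,"z":0,"ax":0,"ay":0,"az":0,"claw":1},{"x":0,"y":0,"z":0,"ax":0,"ay":0,"az":0,"claw":1},{"x":0,"y":0,"z":0,"ax":0,"ay":0,"az":0,"claw":1}]' 35
python3 snap.py g1
```

```text
time: 2.95
ee_pos: [0.4486, 0.1126, 0.1501]
eef_rot: [1.0, 0.001, 0.001, -0.0]
ft_force: [-0.0, -0.3, -0.1]
width: 0.0872
time: 3.37
ee_pos: [0.4477, 0.1086, 0.0613]
eef_rot: [1.0, -0.001, -0.002, 0.0]
ft_force: [-0.1, -0.7, 0.9]
width: 0.0868
time: 3.78
ee_pos: [0.4492, 0.1104, 0.0643]
eef_rot: [1.0, 0.0, 0.001, 0.0]
ft_force: [-0.2, -0.1, -0.0]
width: 0.0619
t 3.83 p [0.4491 0.1105 0.0641] yaw 0.05 z-axis [ 0.001 -0.    -1.   ] F [-0.33  0.11 -0.74] M [ 0.02 -0.1  -0.01] w 0.0571 j7 -0.52
```

```bash
python3 -m crank '[{"x":0,"y":0,"z":0,"ax":0,"ay":0,"az":0,"claw":1},{"x":0,"y":0,"z":0,"ax":0,"ay":0,"az":0,"claw":1},{"x":0,"y":0,"z":0,"ax":0,"ay":0,"az":0,"claw":1},{"x":0,"y":0,"z":0,"ax":0,"ay":0,"az":0,"claw":1},{"x":0,"y":0,"z":0,"ax":0,"ay":0,"az":0,"claw":1}]' >/dev/null
python3 -m crank '[{"x":0,"y":0,"z":0,"ax":0,"ay":0,"az":0,"claw":1},{"x":0,"y":0,"z":0,"ax":0,"ay":0,"az":0,"claw":1},{"x":0,"y":0,"z":-0.003,"ax":0,"ay":0,"az":0,"claw":1},{"x":0,"y":0,"z":-0.01,"ax":0,"ay":0,"az":0,"claw":1},{"x":0,"y":0,"z":-0.02,"ax":0,"ay":0,"az":0,"claw":1}]'
python3 - <<'E'
from h import *
st();plan([(.449,.1105,.2,0),(.51,.07,.24,-33),(.598,-.0076,.24,-67.6),(.598,-.0076,.136,-67.6)],(.449,.1105,.083,0))
E
```

```text
time: 4.67
ee_pos: [0.448, 0.1105, 0.0836]
eef_rot: [1.0, 0.001, -0.001, 0.0]
ft_force: [0.5, -0.2, -2.3]
width: 0.012
t 4.67 p [0.448  0.1105 0.0836] yaw 0.07 z-axis [-0.002 -0.    -1.   ] F [ 0.48 -0.21 -2.31] M [-0.02 -0.14  0.  ] w 0.0120 j7 -0.49
x 0.0000 y 0.0000 z -0.1170 az -0.0000 | len 117mm rot 0.0
x 0.0610 y 0.0405 z -0.0400 az 0.2880 | len 83mm rot -33.0
x 0.1161 y 0.0172 z -0.0000 az 0.3019 | len 117mm rot -34.6
x 0.0000 y -0.0000 z 0.1040 az -0.0000 | len 104mm rot 0.0
```

```bash
python3 -m crank '[{"x":0,"y":0,"z":-0.02,"ax":0,"ay":0,"az":0,"claw":1},{"x":0,"y":0,"z":-0.045,"ax":0,"ay":0,"az":0,"claw":1},{"x":0,"y":0,"z":-0.075,"ax":0,"ay":0,"az":0,"claw":1},{"x":0,"y":0,"z":-0.1,"ax":0,"ay":0,"az":0,"claw":1},{"x":0,"y":0,"z":-0.117,"ax":0,"ay":0,"az":0,"claw":1}]' >/dev/null
python3 -m crank '[{"x":0.012,"y":0.008,"z":-0.01,"ax":0,"ay":0,"az":0.058,"claw":1},{"x":0.024,"y":0.016,"z":-0.02,"ax":0,"ay":0,"az":0.115,"claw":1},{"x":0.037,"y":0.024,"z":-0.03,"ax":0,"ay":0,"az":0.173,"claw":1},{"x":0.049,"y":0.032,"z":-0.04,"ax":0,"ay":0,"az":0.23,"claw":1},{"x":0.061,"y":0.0405,"z":-0.04,"ax":0,"ay":0,"az":0.288,"claw":1}]' >/dev/null
python3 -m crank '[{"x":0.023,"y":0.003,"z":0,"ax":0,"ay":0,"az":0.06,"claw":1},{"x":0.046,"y":0.007,"z":0,"ax":0,"ay":0,"az":0.12,"claw":1},{"x":0.07,"y":0.01,"z":0,"ax":0,"ay":0,"az":0.18,"claw":1},{"x":0.095,"y":0.014,"z":0,"ax":0,"ay":0,"az":0.24,"claw":1},{"x":0.1161,"y":0.0172,"z":0,"ax":0,"ay":0,"az":0.302,"claw":1}]' >/dev/null
python3 -m crank '[{"x":0,"y":0,"z":0.02,"ax":0,"ay":0,"az":0,"claw":1},{"x":0,"y":0,"z":0.05,"ax":0,"ay":0,"az":0,"claw":1},{"x":0,"y":0,"z":0.075,"ax":0,"ay":0,"az":0,"claw":1},{"x":0,"y":0,"z":0.095,"ax":0,"ay":0,"az":0,"claw":1},{"x":0,"y":0,"z":0.104,"ax":0,"ay":0,"az":0,"claw":1}]'
python3 -m crank '[{"x":0,"y":0,"z":0,"ax":0,"ay":0,"az":0,"claw":1},{"x":0,"y":0,"z":0,"ax":0,"ay":0,"az":0,"claw":1},{"x":0,"y":0,"z":0,"ax":0,"ay":0,"az":0,"claw":1},{"x":0,"y":0,"z":0,"ax":0,"ay":0,"az":0,"claw":1},{"x":0,"y":0,"z":0,"ax":0,"ay":0,"az":0,"claw":1}]' >/dev/null
python3 - <<'E'
from h import *
import pickle
for n in("wrist","scene","top"):
    c=camera(n);pickle.dump(c,open(f"pics/p_{n}.pkl","wb"));cv2.imwrite(f"pics/p_{n}.png",c["color"])
    if n=="wrist":A=c["color"]
    if n=="scene":B=c["color"]
    if n=="top":D=c["color"]
st()
u=proj(pickle.load(open("pics/p_scene.pkl","rb")),[[.5563,-.0247,.116],[.598,-.0076,.118]]);print(u)
o=np.zeros((600,800,3),np.uint8)
o[:300,:400]=cv2.resize(A,(400,300))
o[:300,400:]=cv2.resize(D[160:235,190:290],(400,300),interpolation=cv2.INTER_CUBIC)
o[300:,:400]=cv2.resize(B[170:245,205:305],(400,300),interpolation=cv2.INTER_CUBIC)
cv2.imwrite("pics/v1.png",o)
E
```

```text
time: 6.33
ee_pos: [0.5964, -0.0077, 0.1345]
eef_rot: [0.831, -0.556, -0.001, 0.001]
ft_force: [-0.1, -0.3, -2.5]
width: 0.0119
t 6.90 p [ 0.598  -0.0074  0.1371] yaw -67.55 z-axis [ 0.001 -0.    -1.   ] F [-0.13  0.74 -1.92] M [ 0.01 -0.04 -0.  ] w 0.0118 j7 -1.44
[[237.55640008 214.40591755]
 [221.63305756 209.15455085]]
```

View pics/v1.png

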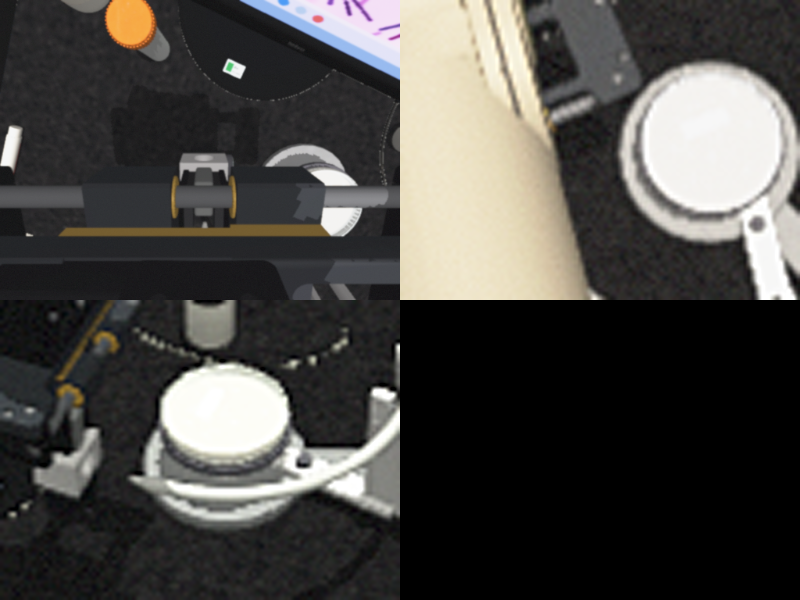

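The nose projects at (237.6,214.4) and shows at about (237.7,215) in the scene image. The bore block is lined up beyond it and the lens faces the dish. I'll start threading slowly along tool +y.

```bash
cat > f.py <<'E'
from h import *
F=[];M=[];P=[]
for i in range(4):
    s=r.read_state();F.append(s["ft_force"]);M.append(s["torque"]);P.append(s["ee_pos"]);camera("wrist")
q=R.from_quat(s["eef_rot"]);F=np.mean(F,0);M=np.mean(M,0);P=np.mean(P,0);F0=F-[0,0,-2.1]
print("t %.2f p %s yaw %.2f tilt %s w %.4f | F-W world %s tool %s M tool %s j7 %.2f"%(s["time"],P.round(4),yaw(s["eef_rot"]),q.apply([0,0,1]).round(3),s["width"],F0.round(2),q.inv().apply(F0).round(2),q.inv().apply(M).round(2),s["joint_positions"][6]))
E
python3 f.py
python3 -m crank '[{"x":0,"y":0.006,"z":0.002,"ax":0,"ay":0,"az":0,"claw":1},{"x":0,"y":0.013,"z":0.002,"ax":0,"ay":0,"az":0,"claw":1},{"x":0,"y":0.02,"z":0.002,"ax":0,"ay":0,"az":0,"claw":1},{"x":0,"y":0.026,"z":0.002,"ax":0,"ay":0,"az":0,"claw":1},{"x":0,"y":0.03,"z":0.002,"ax":0,"ay":0,"az":0,"claw":1}]' >/dev/null
python3 f.py
python3 -m crank '[{"x":0,"y":0.001,"z":0,"ax":0,"ay":0,"az":0,"claw":1},{"x":0,"y":0.002,"z":0,"ax":0,"ay":0,"az":0,"claw":1},{"x":0,"y":0.003,"z":0,"ax":0,"ay":0,"az":0,"claw":1},{"x":0,"y":0.004,"z":0,"ax":0,"ay":0,"az":0,"claw":1},{"x":0,"y":0.005,"z":0,"ax":0,"ay":0,"az":0,"claw":1}]' >/dev/null
python3 f.py
```

```text
t 7.05 p [ 0.5979 -0.0075  0.1368] yaw -67.55 tilt [ 0. -0. -1.] w 0.0118 | F-W world [ 0.11 -0.34  0.08] tool [ 0.35  0.02 -0.08] M tool [0.02 0.02 0.  ] j7 -1.44
t 7.67 p [ 0.5693 -0.0196  0.1347] yaw -67.58 tilt [ 0.    -0.001 -1.   ] w 0.0120 | F-W world [-0.03 -0.22 -0.32] tool [0.19 0.12 0.32] M tool [ 0.03  0.02 -0.03] j7 -1.41
t 8.28 p [ 0.5653 -0.0208  0.1345] yaw -67.56 tilt [ 0. -0. -1.] w 0.0118 | F-W world [ 0.08 -0.03  0.17] tool [ 0.06 -0.06 -0.17] M tool [ 0.01  0.   -0.04] j7 -1.40
```

```bash
python3 -m crank '[{"x":0,"y":0.001,"z":0,"ax":0,"ay":0,"az":0,"claw":1},{"x":0,"y":0.002,"z":0,"ax":0,"ay":0,"az":0,"claw":1},{"x":0,"y":0.003,"z":0,"ax":0,"ay":0,"az":0,"claw":1},{"x":0,"y":0.004,"z":0,"ax":0,"ay":0,"az":0,"claw":1},{"x":0,"y":0.005,"z":0,"ax":0,"ay":0,"az":0,"claw":1}]' >/dev/null
python3 f.py
```

```text
t 8.90 p [ 0.5607 -0.0228  0.1346] yaw -67.56 tilt [ 0. -0. -1.] w 0.0118 | F-W world [ 0.33  0.33 -0.04] tool [-0.18 -0.43  0.04] M tool [-0.01 -0.02  0.01] j7 -1.39
```

```bash
python3 -m crank '[{"x":0,"y":0.001,"z":0,"ax":0,"ay":0,"az":0,"claw":1},{"x":0,"y":0.002,"z":0,"ax":0,"ay":0,"az":0,"claw":1},{"x":0,"y":0.003,"z":0,"ax":0,"ay":0,"az":0,"claw":1},{"x":0,"y":0.004,"z":0,"ax":0,"ay":0,"az":0,"claw":1},{"x":0,"y":0.005,"z":0,"ax":0,"ay":0,"az":0,"claw":1}]' >/dev/null
python3 f.py
python3 - <<'E'
from h import *
B=camera("scene")["color"]
cv2.imwrite("pics/v2.png",cv2.resize(B[185:235,205:265],(720,600),interpolation=cv2.INTER_CUBIC))
E
```

```text
t 9.52 p [ 0.556  -0.0247  0.1345] yaw -67.56 tilt [ 0. -0. -1.] w 0.0116 | F-W world [-0.11  0.04  0.02] tool [-0.08  0.09 -0.02] M tool [0.01 0.01 0.01] j7 -1.39
```

View pics/v2.png

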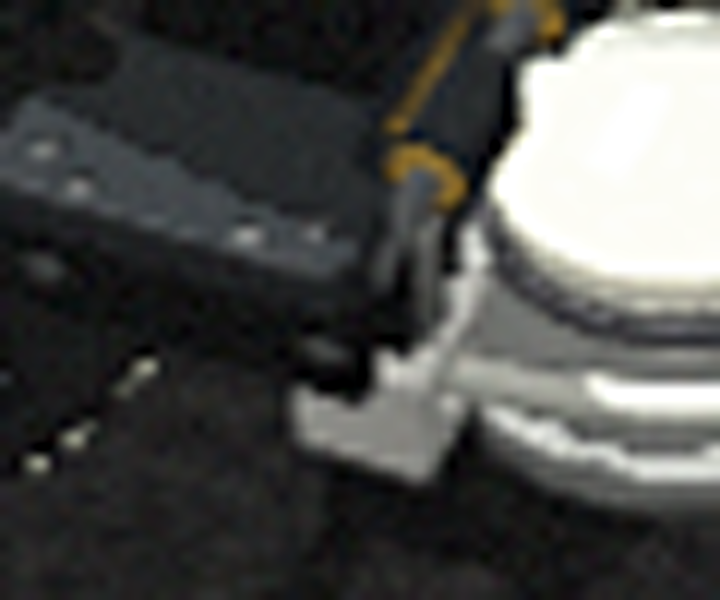

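The rod now enters the block cleanly at about (445,375), and there is no measurable side force. I'll write a path helper that follows the fitted arc.

```bash
cat > path.py <<'E'
import sys
from h import *
Cc=np.array([.593,-.1507]);TH=112.4
def pose(s,er=0,ez=0,dy=0):   # s mm from nose; er mm outward from centre, ez mm up, dy deg
    th=np.radians(TH+np.degrees(max(s-14,0)/130));u=np.array([np.cos(th),np.sin(th)])
    p=Cc+(.13+er/1e3)*u
    if s<14: p=p+(14-s)/1e3*np.array([u[1],-u[0]])
    z=.110+.006*np.clip((p-[.4975,-.2377])@[.2045,.979]/.22,0,1)+.018
    return [*p,z+ez/1e3,np.degrees(th)-180+dy]
if __name__=="__main__":
    a=[float(v) for v in sys.argv[1:]]  # er ez dy s0 s1 s2...   (s0 = current commanded with er0=.. given by er ez dy)
    e=a[:3];ss=a[3:];L=[pose(s,*e) for s in ss]
    print(np.round(L,4));plan(L[1:],L[0])
E
python3 path.py 0 0 0 0 8 16 28 40 55
```

```text
[[ 5.56400e-01 -2.52000e-02  1.34000e-01 -6.76000e+01]
 [ 5.49000e-01 -2.82000e-02  1.33900e-01 -6.76000e+01]
 [ 5.41600e-01 -3.13000e-02  1.33800e-01 -6.67185e+01]
 [ 5.30800e-01 -3.65000e-02  1.33600e-01 -6.14297e+01]
 [ 5.20600e-01 -4.27000e-02  1.33300e-01 -5.61408e+01]
 [ 5.08600e-01 -5.18000e-02  1.33000e-01 -4.95298e+01]]
x -0.0000 y 0.0080 z 0.0001 az -0.0000 | len 8mm rot 0.0
x 0.0000 y 0.0080 z 0.0001 az -0.0077 | len 8mm rot 0.9
x 0.0006 y 0.0120 z 0.0002 az -0.0462 | len 12mm rot 5.3
x 0.0006 y 0.0120 z 0.0002 az -0.0462 | len 12mm rot 5.3
x 0.0009 y 0.0150 z 0.0003 az -0.0577 | len 15mm rot 6.6
```

```bash
python3 -m crank '[{"x":0,"y":0.0016,"z":0,"ax":0,"ay":0,"az":0,"claw":1},{"x":0,"y":0.0032,"z":0,"ax":0,"ay":0,"az":0,"claw":1},{"x":0,"y":0.0048,"z":0,"ax":0,"ay":0,"az":0,"claw":1},{"x":0,"y":0.0064,"z":0,"ax":0,"ay":0,"az":0,"claw":1},{"x":0,"y":0.008,"z":0.0001,"ax":0,"ay":0,"az":0,"claw":1}]' >/dev/null
python3 f.py
```

```text
t 10.18 p [ 0.5486 -0.0279  0.1345] yaw -67.57 tilt [ 0. -0. -1.] w 0.0119 | F-W world [-0.45 -0.25 -0.44] tool [0.06 0.51 0.44] M tool [-0.    0.03 -0.01] j7 -1.38
```

```bash
python3 -m crank '[{"x":0,"y":0.0008,"z":0,"ax":0,"ay":0,"az":0,"claw":1},{"x":0,"y":0.0016,"z":0,"ax":0,"ay":0,"az":0,"claw":1},{"x":0,"y":0.0024,"z":0,"ax":0,"ay":0,"az":0,"claw":1},{"x":0,"y":0.0032,"z":0,"ax":0,"ay":0,"az":0,"claw":1},{"x":0,"y":0.004,"z":0.0001,"ax":0,"ay":0,"az":0,"claw":1}]' >/dev/null
python3 f.py
```

```text
t 10.80 p [ 0.545  -0.0293  0.1343] yaw -67.56 tilt [-0. -0. -1.] w 0.0120 | F-W world [ 0.09 -0.53 -0.59] tool [0.52 0.12 0.59] M tool [0.03 0.12 0.02] j7 -1.37
```

```bash
python3 -m crank '[{"x":0.0003,"y":0.0008,"z":0.0002,"ax":0,"ay":0,"az":0,"claw":1},{"x":0.0004,"y":0.002,"z":0.0004,"ax":0,"ay":0,"az":-0.002,"claw":1},{"x":0.0004,"y":0.004,"z":0.0005,"ax":0,"ay":0,"az":-0.008,"claw":1},{"x":0.0005,"y":0.006,"z":0.0005,"ax":0,"ay":0,"az":-0.015,"claw":1},{"x":0.0005,"y":0.008,"z":0.0005,"ax":0,"ay":0,"az":-0.023,"claw":1}]' >/dev/null
python3 f.py
```

```text
t 11.42 p [ 0.5376 -0.0329  0.1338] yaw -64.92 tilt [ 0. -0. -1.] w 0.0116 | F-W world [ 0.05 -0.35  0.09] tool [ 0.34  0.1  -0.08] M tool [0.01 0.   0.01] j7 -1.31
```

```bash
python3 -m crank '[{"x":0.0001,"y":0.0024,"z":0,"ax":0,"ay":0,"az":-0.0092,"claw":1},{"x":0.0002,"y":0.0048,"z":0.0001,"ax":0,"ay":0,"az":-0.0185,"claw":1},{"x":0.0003,"y":0.0072,"z":0.0001,"ax":0,"ay":0,"az":-0.0277,"claw":1},{"x":0.0005,"y":0.0096,"z":0.0002,"ax":0,"ay":0,"az":-0.037,"claw":1},{"x":0.0006,"y":0.012,"z":0.0002,"ax":0,"ay":0,"az":-0.0462,"claw":1}]' >/dev/null
python3 f.py
```

```text
t 12.03 p [ 0.5269 -0.0387  0.1336] yaw -59.63 tilt [ 0. -0. -1.] w 0.0116 | F-W world [-0.01  0.15  0.12] tool [-0.13 -0.07 -0.12] M tool [0.01 0.03 0.02] j7 -1.20
```

```bash
python3 -m crank '[{"x":0.0001,"y":0.0024,"z":0,"ax":0,"ay":0,"az":-0.0092,"claw":1},{"x":0.0002,"y":0.0048,"z":0.0001,"ax":0,"ay":0,"az":-0.0185,"claw":1},{"x":0.0003,"y":0.0072,"z":0.0001,"ax":0,"ay":0,"az":-0.0277,"claw":1},{"x":0.0005,"y":0.0096,"z":0.0002,"ax":0,"ay":0,"az":-0.037,"claw":1},{"x":0.0006,"y":0.012,"z":0.0002,"ax":0,"ay":0,"az":-0.0462,"claw":1}]' >/dev/null
python3 f.py
```

```text
t 12.65 p [ 0.5169 -0.0453  0.1334] yaw -54.34 tilt [-0. -0. -1.] w 0.0116 | F-W world [ 0.37 -0.23 -0.52] tool [ 0.4  -0.17  0.52] M tool [0.02 0.03 0.02] j7 -1.09
```

```bash
python3 -m crank '[{"x":0.0001,"y":0.0024,"z":0.0002,"ax":0,"ay":0,"az":-0.0092,"claw":1},{"x":0.0003,"y":0.0048,"z":0.0003,"ax":0,"ay":0,"az":-0.0185,"claw":1},{"x":0.0004,"y":0.0072,"z":0.0004,"ax":0,"ay":0,"az":-0.0277,"claw":1},{"x":0.0006,"y":0.0096,"z":0.0005,"ax":0,"ay":0,"az":-0.037,"claw":1},{"x":0.0007,"y":0.012,"z":0.0006,"ax":0,"ay":0,"az":-0.0462,"claw":1}]' >/dev/null
python3 f.py
```

```text
t 13.27 p [ 0.5076 -0.0529  0.1328] yaw -49.05 tilt [ 0. -0. -1.] w 0.0120 | F-W world [-0.22 -0.2   0.44] tool [ 0.01  0.29 -0.44] M tool [ 0.01  0.04 -0.02] j7 -0.97
```

```bash
python3 -m crank '[{"x":0.0001,"y":0.0024,"z":0.0001,"ax":0,"ay":0,"az":-0.0092,"claw":1},{"x":0.0002,"y":0.0048,"z":0.0001,"ax":0,"ay":0,"az":-0.0185,"claw":1},{"x":0.0003,"y":0.0072,"z":0.0002,"ax":0,"ay":0,"az":-0.0277,"claw":1},{"x":0.0005,"y":0.0096,"z":0.0002,"ax":0,"ay":0,"az":-0.037,"claw":1},{"x":0.0006,"y":0.012,"z":0.0003,"ax":0,"ay":0,"az":-0.0462,"claw":1}]' >/dev/null
python3 f.py
```

```text
t 13.88 p [ 0.4989 -0.0613  0.1325] yaw -43.76 tilt [ 0. -0. -1.] w 0.0115 | F-W world [ 0.2   0.1  -0.23] tool [ 0.08 -0.21  0.23] M tool [-0.    0.07  0.01] j7 -0.86
```

```bash
python3 -m crank '[{"x":0.0001,"y":0.0024,"z":0.0001,"ax":0,"ay":0,"az":-0.0092,"claw":1},{"x":0.0003,"y":0.0048,"z":0.0001,"ax":0,"ay":0,"az":-0.0185,"claw":1},{"x":0.0004,"y":0.0072,"z":0.0002,"ax":0,"ay":0,"az":-0.0277,"claw":1},{"x":0.0006,"y":0.0096,"z":0.0002,"ax":0,"ay":0,"az":-0.037,"claw":1},{"x":0.0008,"y":0.012,"z":0.0003,"ax":0,"ay":0,"az":-0.0462,"claw":1}]' >/dev/null
python3 f.py
```

```text
t 14.50 p [ 0.4913 -0.0705  0.1322] yaw -38.47 tilt [ 0. -0. -1.] w 0.0115 | F-W world [-0.19 -0.22 -0.02] tool [-0.01  0.29  0.02] M tool [-0.02  0.05 -0.01] j7 -0.74
```

```bash
python3 -m crank '[{"x":0.0001,"y":0.0024,"z":0.0001,"ax":0,"ay":0,"az":-0.0092,"claw":1},{"x":0.0002,"y":0.0048,"z":0.0001,"ax":0,"ay":0,"az":-0.0185,"claw":1},{"x":0.0003,"y":0.0072,"z":0.0002,"ax":0,"ay":0,"az":-0.0277,"claw":1},{"x":0.0005,"y":0.0096,"z":0.0002,"ax":0,"ay":0,"az":-0.037,"claw":1},{"x":0.0006,"y":0.012,"z":0.0003,"ax":0,"ay":0,"az":-0.0462,"claw":1}]' >/dev/null
python3 f.py
```

```text
t 15.12 p [ 0.4843 -0.0803  0.1319] yaw -33.17 tilt [ 0. -0. -1.] w 0.0117 | F-W world [ 0.01 -0.1  -0.06] tool [0.06 0.08 0.06] M tool [0.01 0.04 0.01] j7 -0.62
```

```bash
python3 path.py 0 0 0 92 104 116 128 140 152 164 176 188 200
```

```text
[[  0.4842  -0.0795   0.1322 -33.2225]
 [  0.4781  -0.0898   0.1318 -27.9337]
 [  0.473   -0.1006   0.1315 -22.6448]
 [  0.4689  -0.1119   0.1312 -17.356 ]
 [  0.4659  -0.1235   0.1309 -12.0672]
 [  0.4639  -0.1354   0.1305  -6.7783]
 [  0.463   -0.1473   0.1302  -1.4895]
 [  0.4633  -0.1593   0.1299   3.7994]
 [  0.4646  -0.1712   0.1296   9.0882]
 [  0.4671  -0.183    0.1293  14.377 ]]
x 0.0006 y 0.0120 z 0.0003 az -0.0462 | len 12mm rot 5.3
x 0.0006 y 0.0120 z 0.0003 az -0.0462 | len 12mm rot 5.3
x 0.0006 y 0.0120 z 0.0003 az -0.0462 | len 12mm rot 5.3
x 0.0006 y 0.0120 z 0.0003 az -0.0462 | len 12mm rot 5.3
x 0.0006 y 0.0120 z 0.0003 az -0.0462 | len 12mm rot 5.3
x 0.0006 y 0.0120 z 0.0003 az -0.0462 | len 12mm rot 5.3
x 0.0006 y 0.0120 z 0.0003 az -0.0462 | len 12mm rot 5.3
x 0.0006 y 0.0120 z 0.0003 az -0.0462 | len 12mm rot 5.3
x 0.0006 y 0.0120 z 0.0003 az -0.0462 | len 12mm rot 5.3
```

```bash
python3 -m crank '[{"x":0.0001,"y":0.0024,"z":0.0001,"ax":0,"ay":0,"az":-0.0092,"claw":1},{"x":0.0002,"y":0.0048,"z":0.0001,"ax":0,"ay":0,"az":-0.0185,"claw":1},{"x":0.0003,"y":0.0072,"z":0.0002,"ax":0,"ay":0,"az":-0.0277,"claw":1},{"x":0.0005,"y":0.0096,"z":0.0002,"ax":0,"ay":0,"az":-0.037,"claw":1},{"x":0.0006,"y":0.012,"z":0.0003,"ax":0,"ay":0,"az":-0.0462,"claw":1}]' >/dev/null
python3 f.py
```

```text
t 15.73 p [ 0.4782 -0.0907  0.1316] yaw -27.88 tilt [ 0. -0. -1.] w 0.0116 | F-W world [-0.14 -0.29 -0.07] tool [0.01 0.32 0.07] M tool [-0.01  0.07 -0.  ] j7 -0.50
```

```bash
python3 -m crank '[{"x":0.0001,"y":0.0024,"z":0.0001,"ax":0,"ay":0,"az":-0.0092,"claw":1},{"x":0.0002,"y":0.0048,"z":0.0001,"ax":0,"ay":0,"az":-0.0185,"claw":1},{"x":0.0003,"y":0.0072,"z":0.0002,"ax":0,"ay":0,"az":-0.0277,"claw":1},{"x":0.0005,"y":0.0096,"z":0.0002,"ax":0,"ay":0,"az":-0.037,"claw":1},{"x":0.0006,"y":0.012,"z":0.0003,"ax":0,"ay":0,"az":-0.0462,"claw":1}]' >/dev/null
python3 f.py
```

```text
t 16.35 p [ 0.4732 -0.1016  0.1313] yaw -22.58 tilt [-0. -0. -1.] w 0.0118 | F-W world [ 0.03 -0.06 -0.29] tool [0.05 0.04 0.29] M tool [-0.02  0.08 -0.02] j7 -0.38
```

```bash
python3 -m crank '[{"x":0.0002,"y":0.0024,"z":0.0001,"ax":0,"ay":0,"az":-0.0092,"claw":1},{"x":0.0003,"y":0.0048,"z":0.0002,"ax":0,"ay":0,"az":-0.0185,"claw":1},{"x":0.0005,"y":0.0072,"z":0.0003,"ax":0,"ay":0,"az":-0.0277,"claw":1},{"x":0.0007,"y":0.0096,"z":0.0003,"ax":0,"ay":0,"az":-0.037,"claw":1},{"x":0.0008,"y":0.012,"z":0.0004,"ax":0,"ay":0,"az":-0.0462,"claw":1}]' >/dev/null
python3 f.py
```

```text
t 16.97 p [ 0.4693 -0.113   0.1309] yaw -17.29 tilt [-0. -0. -1.] w 0.0120 | F-W world [0.26 0.1  0.09] tool [ 0.22 -0.18 -0.09] M tool [-0.02  0.09  0.02] j7 -0.26
```

```bash
python3 -m crank '[{"x":0.0001,"y":0.0024,"z":0.0001,"ax":0,"ay":0,"az":-0.0092,"claw":1},{"x":0.0002,"y":0.0048,"z":0.0001,"ax":0,"ay":0,"az":-0.0185,"claw":1},{"x":0.0003,"y":0.0072,"z":0.0002,"ax":0,"ay":0,"az":-0.0277,"claw":1},{"x":0.0005,"y":0.0096,"z":0.0002,"ax":0,"ay":0,"az":-0.037,"claw":1},{"x":0.0006,"y":0.012,"z":0.0003,"ax":0,"ay":0,"az":-0.0462,"claw":1}]' >/dev/null
python3 f.py
```

```text
t 17.58 p [ 0.4664 -0.1246  0.1306] yaw -11.99 tilt [-0. -0. -1.] w 0.0116 | F-W world [ 0.01 -0.44 -0.26] tool [0.1  0.43 0.26] M tool [-0.03  0.1  -0.01] j7 -0.14
```

```bash
python3 -m crank '[{"x":0.0003,"y":0.0024,"z":0.0001,"ax":0,"ay":0,"az":-0.0092,"claw":1},{"x":0.0005,"y":0.0048,"z":0.0002,"ax":0,"ay":0,"az":-0.0185,"claw":1},{"x":0.0007,"y":0.0072,"z":0.0003,"ax":0,"ay":0,"az":-0.0277,"claw":1},{"x":0.0009,"y":0.0096,"z":0.0003,"ax":0,"ay":0,"az":-0.037,"claw":1},{"x":0.001,"y":0.012,"z":0.0004,"ax":0,"ay":0,"az":-0.0462,"claw":1}]' >/dev/null
python3 f.py
```

```text
t 18.20 p [ 0.4649 -0.1366  0.1302] yaw -6.70 tilt [-0. -0. -1.] w 0.0115 | F-W world [ 0.11  0.14 -0.26] tool [ 0.09 -0.15  0.26] M tool [-0.01  0.09 -0.01] j7 -0.03
```

```bash
python3 -m crank '[{"x":0.0001,"y":0.0024,"z":0.0001,"ax":0,"ay":0,"az":-0.0092,"claw":1},{"x":0.0002,"y":0.0048,"z":0.0001,"ax":0,"ay":0,"az":-0.0185,"claw":1},{"x":0.0003,"y":0.0072,"z":0.0002,"ax":0,"ay":0,"az":-0.0277,"claw":1},{"x":0.0005,"y":0.0096,"z":0.0002,"ax":0,"ay":0,"az":-0.037,"claw":1},{"x":0.0006,"y":0.012,"z":0.0003,"ax":0,"ay":0,"az":-0.0462,"claw":1}]' >/dev/null
python3 f.py
python3 - <<'E'
from h import *
import pickle
c=camera("scene");pickle.dump(c,open("pics/q.pkl","wb"))
cv2.imwrite("pics/v3.png",cv2.resize(c["color"][165:240,240:330],(720,600),interpolation=cv2.INTER_CUBIC))
E
```

```text
t 18.82 p [ 0.4641 -0.1486  0.1299] yaw -1.40 tilt [-0.  0. -1.] w 0.0117 | F-W world [-0.28  0.    0.37] tool [-0.28  0.   -0.37] M tool [-0.06  0.13  0.01] j7 0.08
```

View pics/v3.png

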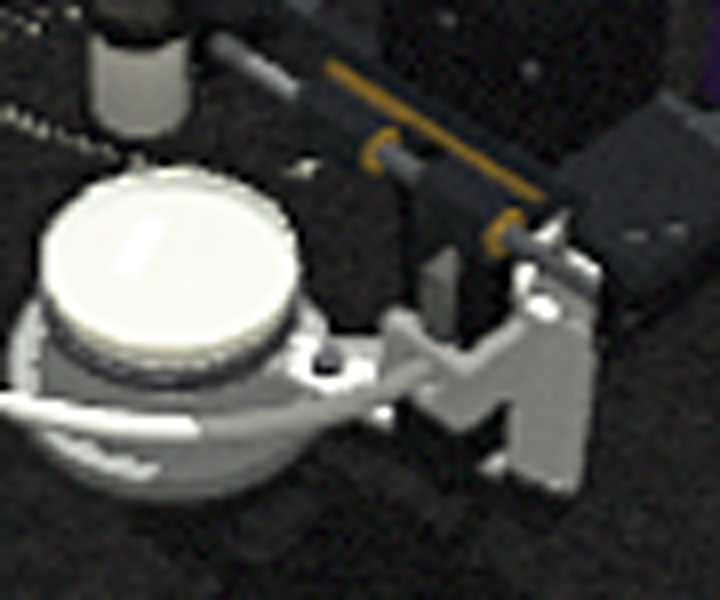

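The carriage is on the rod, about 30 mm short of the fork. The small M_y was present in free air at this yaw too, so it is a bias rather than side load.

```bash
python3 -m crank '[{"x":-0.0001,"y":0.0024,"z":0,"ax":0,"ay":0,"az":-0.0092,"claw":1},{"x":-0.0001,"y":0.0048,"z":0.0001,"ax":0,"ay":0,"az":-0.0185,"claw":1},{"x":0,"y":0.0072,"z":0.0001,"ax":0,"ay":0,"az":-0.0277,"claw":1},{"x":0.0001,"y":0.0096,"z":0.0001,"ax":0,"ay":0,"az":-0.037,"claw":1},{"x":0.0002,"y":0.012,"z":0.0002,"ax":0,"ay":0,"az":-0.0462,"claw":1}]' >/dev/null
python3 f.py
```

```text
t 19.48 p [ 0.4641 -0.1606  0.1297] yaw 3.89 tilt [-0.  0. -1.] w 0.0118 | F-W world [ 0.12 -0.15  0.  ] tool [ 0.11  0.15 -0.  ] M tool [-0.04  0.12 -0.02] j7 0.19
```

```bash
python3 -m crank '[{"x":0.0001,"y":0.0014,"z":0.0001,"ax":0,"ay":0,"az":-0.0054,"claw":1},{"x":0.0001,"y":0.0028,"z":0.0001,"ax":0,"ay":0,"az":-0.0108,"claw":1},{"x":0.0002,"y":0.0042,"z":0.0001,"ax":0,"ay":0,"az":-0.0162,"claw":1},{"x":0.0002,"y":0.0056,"z":0.0001,"ax":0,"ay":0,"az":-0.0215,"claw":1},{"x":0.0002,"y":0.007,"z":0.0002,"ax":0,"ay":0,"az":-0.027,"claw":1}]' >/dev/null
python3 f.py
```

```text
t 20.10 p [ 0.4648 -0.1673  0.1295] yaw 7.00 tilt [ 0. -0. -1.] w 0.0117 | F-W world [-0.16 -0.11 -0.03] tool [-0.17  0.09  0.03] M tool [-0.03  0.12  0.  ] j7 0.26
```

```bash
python3 -m crank '[{"x":0,"y":0.0008,"z":0,"ax":0,"ay":0,"az":-0.0031,"claw":1},{"x":0,"y":0.0016,"z":0,"ax":0,"ay":0,"az":-0.0062,"claw":1},{"x":0.0001,"y":0.0024,"z":0,"ax":0,"ay":0,"az":-0.0092,"claw":1},{"x":0.0001,"y":0.0032,"z":0.0001,"ax":0,"ay":0,"az":-0.0123,"claw":1},{"x":0.0001,"y":0.004,"z":0.0001,"ax":0,"ay":0,"az":-0.0154,"claw":1}]' >/dev/null
python3 f.py
```

```text
t 20.72 p [ 0.4654 -0.1711  0.1294] yaw 8.76 tilt [-0.  0. -1.] w 0.0110 | F-W world [0.07 0.27 0.02] tool [ 0.11 -0.26 -0.02] M tool [-0.05  0.11  0.01] j7 0.29
```

```bash
python3 -m crank '[{"x":0,"y":0.0005,"z":0,"ax":0,"ay":0,"az":-0.002,"claw":1},{"x":0,"y":0.001,"z":0,"ax":0,"ay":0,"az":-0.004,"claw":1},{"x":0,"y":0.0015,"z":0,"ax":0,"ay":0,"az":-0.006,"claw":1},{"x":0.0001,"y":0.002,"z":0,"ax":0,"ay":0,"az":-0.008,"claw":1},{"x":0.0001,"y":0.0025,"z":0.0001,"ax":0,"ay":0,"az":-0.01,"claw":1}]' >/dev/null
python3 f.py
```

```text
t 21.33 p [ 0.4659 -0.1735  0.1293] yaw 9.91 tilt [ 0. -0. -1.] w 0.0116 | F-W world [-0.1  -0.09 -0.13] tool [-0.12  0.07  0.13] M tool [-0.03  0.1  -0.02] j7 0.31
```

```bash
python3 -m crank '[{"x":0,"y":0.0005,"z":0,"ax":0,"ay":0,"az":-0.002,"claw":1},{"x":0,"y":0.001,"z":0,"ax":0,"ay":0,"az":-0.004,"claw":1},{"x":0,"y":0.0015,"z":0,"ax":0,"ay":0,"az":-0.006,"claw":1},{"x":0.0001,"y":0.002,"z":0,"ax":0,"ay":0,"az":-0.008,"claw":1},{"x":0.0001,"y":0.0025,"z":0.0001,"ax":0,"ay":0,"az":-0.01,"claw":1}]' >/dev/null
python3 f.py
```

```text
t 21.95 p [ 0.4664 -0.176   0.1293] yaw 11.06 tilt [ 0. -0. -1.] w 0.0118 | F-W world [ 0.21  0.51 -0.32] tool [ 0.3  -0.46  0.32] M tool [-0.08  0.07 -0.02] j7 0.34
```

```bash
python3 -m crank '[{"x":0,"y":0.0003,"z":0,"ax":0,"ay":0,"az":-0.0012,"claw":1},{"x":0,"y":0.0006,"z":0,"ax":0,"ay":0,"az":-0.0024,"claw":1},{"x":0,"y":0.0009,"z":0,"ax":0,"ay":0,"az":-0.0036,"claw":1},{"x":0,"y":0.0012,"z":0,"ax":0,"ay":0,"az":-0.0048,"claw":1},{"x":0,"y":0.0015,"z":0,"ax":0,"ay":0,"az":-0.006,"claw":1}]' >/dev/null
python3 f.py
```

```text
t 22.57 p [ 0.4667 -0.1774  0.1293] yaw 11.74 tilt [ 0. -0. -1.] w 0.0119 | F-W world [ 0.15  0.37 -0.06] tool [ 0.22 -0.34  0.06] M tool [-0.03  0.13  0.01] j7 0.35
```

```bash
python3 -m crank '[{"x":0,"y":0.0004,"z":0,"ax":0,"ay":0,"az":-0.0016,"claw":1},{"x":0,"y":0.0008,"z":0,"ax":0,"ay":0,"az":-0.0032,"claw":1},{"x":0,"y":0.0012,"z":0,"ax":0,"ay":0,"az":-0.0048,"claw":1},{"x":0,"y":0.0016,"z":0,"ax":0,"ay":0,"az":-0.0064,"claw":1},{"x":0,"y":0.002,"z":0,"ax":0,"ay":0,"az":-0.008,"claw":1}]' >/dev/null
python3 f.py
```

```text
t 23.18 p [ 0.467  -0.179   0.1292] yaw 12.68 tilt [-0.  0. -1.] w 0.0118 | F-W world [-1.13  1.99  1.21] tool [-0.67 -2.19 -1.21] M tool [ 0.54 -0.02 -0.02] j7 0.37
```

```bash
python3 -m crank '[{"x":-0.0001,"y":0.0001,"z":0,"ax":0,"ay":0,"az":0,"claw":1},{"x":-0.0002,"y":0.0002,"z":-0.0001,"ax":0,"ay":0,"az":0,"claw":1},{"x":-0.0002,"y":0.0003,"z":-0.0002,"ax":0,"ay":0,"az":0,"claw":1},{"x":-0.0002,"y":0.0005,"z":-0.0002,"ax":0,"ay":0,"az":0,"claw":1},{"x":-0.0002,"y":0.0005,"z":-0.0002,"ax":0,"ay":0,"az":0,"claw":1}]'
python3 f.py
```

```text
time: 23.65
ee_pos: [0.467, -0.1791, 0.1293]
eef_rot: [0.994, 0.111, -0.0, -0.0]
ft_force: [-0.2, 5.0, -3.1]
width: 0.0116
t 23.80 p [ 0.4669 -0.1791  0.1293] yaw 12.70 tilt [-0.     0.001 -1.   ] w 0.0117 | F-W world [-0.23  5.46 -1.13] tool [ 0.98 -5.37  1.14] M tool [ 1.3   0.31 -0.08] j7 0.37
```

```bash
python3 -m crank '[{"x":0.0001,"y":0.0001,"z":0.0001,"ax":0,"ay":0,"az":0,"claw":1},{"x":0.0001,"y":0.0002,"z":0.0001,"ax":0,"ay":0,"az":0,"claw":1},{"x":0.0001,"y":0.0003,"z":0.0001,"ax":0,"ay":0,"az":0,"claw":1},{"x":0.0001,"y":0.0004,"z":0.0001,"ax":0,"ay":0,"az":0,"claw":1},{"x":0.0001,"y":0.0004,"z":0.0001,"ax":0,"ay":0,"az":0,"claw":1}]'
python3 f.py
```

```text
time: 24.27
ee_pos: [0.467, -0.1791, 0.1292]
eef_rot: [0.994, 0.111, -0.0, -0.001]
ft_force: [-1.8, 6.5, -1.0]
width: 0.0117
t 24.42 p [ 0.467  -0.1791  0.1293] yaw 12.71 tilt [-0.001  0.001 -1.   ] w 0.0115 | F-W world [-2.11  6.78  1.35] tool [-0.57 -7.08 -1.34] M tool [ 1.69 -0.   -0.09] j7 0.37
```

```bash
python3 -m crank '[{"x":0,"y":0.0001,"z":0,"ax":0,"ay":0,"az":0,"claw":1},{"x":0,"y":0.00015,"z":0,"ax":0,"ay":0,"az":0,"claw":1},{"x":0,"y":0.00015,"z":0,"ax":0,"ay":0,"az":0,"claw":1},{"x":0,"y":0.00015,"z":0,"ax":0,"ay":0,"az":0,"claw":1},{"x":0,"y":0.00015,"z":0,"ax":0,"ay":0,"az":0,"claw":1}]'
python3 f.py
```

```text
time: 24.88
ee_pos: [0.467, -0.1792, 0.1293]
eef_rot: [0.994, 0.111, -0.0, -0.001]
ft_force: [-1.9, 7.3, -0.7]
width: 0.0117
t 25.03 p [ 0.467  -0.1792  0.1293] yaw 12.72 tilt [-0.001  0.001 -1.   ] w 0.0114 | F-W world [-2.11  7.48  2.07] tool [-0.41 -7.76 -2.06] M tool [ 1.83 -0.06 -0.1 ] j7 0.37
```

```bash
python3 -m crank '[{"x":0,"y":0.00005,"z":-0.0001,"ax":0,"ay":0,"az":0,"claw":1},{"x":0,"y":0.00005,"z":-0.0001,"ax":0,"ay":0,"az":0,"claw":1},{"x":0,"y":0.00005,"z":-0.0001,"ax":0,"ay":0,"az":0,"claw":1},{"x":0,"y":0.00005,"z":-0.0001,"ax":0,"ay":0,"az":0,"claw":1},{"x":0,"y":0.00005,"z":-0.0001,"ax":0,"ay":0,"az":0,"claw":1}]'
python3 f.py
python3 -m crank '[{"x":0,"y":-0.0003,"z":0,"ax":0,"ay":0,"az":0,"claw":1},{"x":0,"y":-0.0006,"z":0,"ax":0,"ay":0,"az":0,"claw":1},{"x":0,"y":-0.0009,"z":0,"ax":0,"ay":0,"az":0,"claw":1},{"x":0,"y":-0.001,"z":0.0001,"ax":0,"ay":0,"az":0,"claw":1},{"x":0,"y":-0.001,"z":0.0001,"ax":0,"ay":0,"az":0,"claw":1}]'
python3 f.py
```

```text
time: 25.5
ee_pos: [0.4669, -0.1792, 0.1292]
eef_rot: [0.994, 0.111, -0.0, -0.001]
ft_force: [-1.5, 7.2, -0.7]
width: 0.0118
t 25.65 p [ 0.467  -0.1792  0.1293] yaw 12.72 tilt [-0.001  0.001 -1.   ] w 0.0119 | F-W world [-1.99  7.2   1.29] tool [-0.35 -7.46 -1.27] M tool [ 1.81  0.03 -0.1 ] j7 0.37
time: 26.12
ee_pos: [0.467, -0.1791, 0.1293]
eef_rot: [0.994, 0.11, -0.0, -0.0]
ft_force: [-0.8, 5.6, -3.0]
width: 0.0115
t 26.27 p [ 0.467  -0.1791  0.1293] yaw 12.68 tilt [-0.  0. -1.] w 0.0120 | F-W world [-0.77  5.32 -0.83] tool [ 0.42 -5.36  0.83] M tool [ 1.28  0.24 -0.07] j7 0.37
```

```bash
python3 -m crank '[{"x":0,"y":-0.0003,"z":0,"ax":0,"ay":0,"az":0,"claw":1},{"x":0,"y":-0.0006,"z":0,"ax":0,"ay":0,"az":0,"claw":1},{"x":0,"y":-0.0009,"z":0,"ax":0,"ay":0,"az":0,"claw":1},{"x":0,"y":-0.001,"z":0,"ax":0,"ay":0,"az":0,"claw":1},{"x":0,"y":-0.001,"z":0,"ax":0,"ay":0,"az":0,"claw":1}]'
python3 f.py
```

```text
time: 26.73
ee_pos: [0.4668, -0.1789, 0.1295]
eef_rot: [0.994, 0.11, 0.0, 0.0]
ft_force: [-0.5, 0.6, -2.1]
width: 0.0116
t 26.88 p [ 0.4668 -0.1789  0.1295] yaw 12.64 tilt [ 0.    -0.001 -1.   ] w 0.0121 | F-W world [-0.21  0.83 -0.09] tool [-0.03 -0.86  0.09] M tool [ 0.26  0.1  -0.04] j7 0.37
```

```bash
python3 -m crank '[{"x":0,"y":0,"z":0.0002,"ax":0,"ay":0,"az":0,"claw":1},{"x":0,"y":0,"z":0.0004,"ax":0,"ay":0,"az":0,"claw":1},{"x":0,"y":0,"z":0.0006,"ax":0,"ay":0,"az":0,"claw":1},{"x":0,"y":0,"z":0.0008,"ax":0,"ay":0,"az":0,"claw":1},{"x":0,"y":0,"z":0.0008,"ax":0,"ay":0,"az":0,"claw":1}]'
python3 f.py
python3 - <<'E'
from h import *
B=camera("scene")["color"];T=camera("top")["color"]
o=np.zeros((600,800,3),np.uint8)
o[:,:400]=cv2.resize(B[175:235,280:320],(400,600),interpolation=cv2.INTER_CUBIC)
o[:,400:]=cv2.resize(T[195:255,260:300],(400,600),interpolation=cv2.INTER_CUBIC)
cv2.imwrite("pics/v4.png",o)
E
```

```text
time: 27.35
ee_pos: [0.4669, -0.1786, 0.1286]
eef_rot: [0.994, 0.11, 0.0, 0.0]
ft_force: [-1.0, 0.1, -1.4]
width: 0.0117
t 27.50 p [ 0.4669 -0.1786  0.1286] yaw 12.66 tilt [ 0. -0. -1.] w 0.0115 | F-W world [-0.5  -0.57  0.2 ] tool [-0.61  0.44 -0.2 ] M tool [-0.08  0.21 -0.  ] j7 0.37
```

View pics/v4.png

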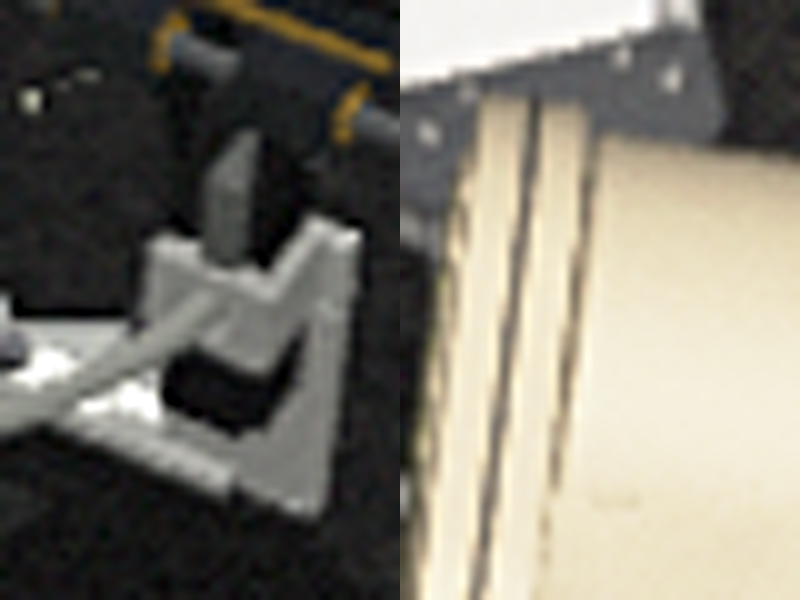

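```bash
python3 -m crank '[{"x":0,"y":0.0002,"z":0.0001,"ax":0,"ay":0,"az":0,"claw":1},{"x":0,"y":0.0004,"z":0.0002,"ax":0,"ay":0,"az":0,"claw":1},{"x":0,"y":0.0005,"z":0.0003,"ax":0,"ay":0,"az":0,"claw":1},{"x":0,"y":0.0005,"z":0.0003,"ax":0,"ay":0,"az":0,"claw":1},{"x":0,"y":0.0005,"z":0.0003,"ax":0,"ay":0,"az":0,"claw":1}]'
python3 f.py
```

```text
time: 28.07
ee_pos: [0.4669, -0.1789, 0.1283]
eef_rot: [0.994, 0.11, 0.0, 0.0]
ft_force: [0.8, 1.0, -1.3]
width: 0.012
t 28.22 p [ 0.467  -0.1789  0.1283] yaw 12.67 tilt [ 0. -0. -1.] w 0.0117 | F-W world [0.47 0.74 1.18] tool [ 0.62 -0.62 -1.18] M tool [ 0.12  0.28 -0.01] j7 0.37
```

```bash
python3 -m crank '[{"x":0,"y":0,"z":0,"ax":0,"ay":0,"az":0,"claw":0.6},{"x":0,"y":0,"z":0,"ax":0,"ay":0,"az":0,"claw":0.3},{"x":0,"y":0,"z":0,"ax":0,"ay":0,"az":0,"claw":0},{"x":0,"y":0,"z":0,"ax":0,"ay":0,"az":0,"claw":0},{"x":0,"y":0,"z":0,"ax":0,"ay":0,"az":0,"claw":0}]'
python3 -m crank '[{"x":0,"y":0,"z":0,"ax":0,"ay":0,"az":0,"claw":0},{"x":0,"y":0,"z":-0.002,"ax":0,"ay":0,"az":0,"claw":0},{"x":0,"y":0,"z":-0.008,"ax":0,"ay":0,"az":0,"claw":0},{"x":0,"y":0,"z":-0.018,"ax":0,"ay":0,"az":0,"claw":0},{"x":0,"y":0,"z":-0.03,"ax":0,"ay":0,"az":0,"claw":0}]'
python3 f.py
```

```text
time: 28.68
ee_pos: [0.4669, -0.179, 0.1283]
eef_rot: [0.994, 0.11, 0.0, 0.0]
ft_force: [-0.2, 0.7, -0.5]
width: 0.0364
time: 29.1
ee_pos: [0.4667, -0.1788, 0.1591]
eef_rot: [0.994, 0.11, -0.0, -0.0]
ft_force: [0.1, -0.4, -0.2]
width: 0.0431
t 29.25 p [ 0.4677 -0.1791  0.1604] yaw 12.65 tilt [ 0.002 -0.002 -1.   ] w 0.0440 | F-W world [ 0.51 -0.24  2.21] tool [ 0.45  0.35 -2.21] M tool [-0.04  0.14 -0.01] j7 0.39
```

Released. I'll raise the arm, back it away and check.

```bash
python3 -m crank '[{"x":0,"y":0,"z":-0.02,"ax":0,"ay":0,"az":0,"claw":0},{"x":0,"y":0,"z":-0.05,"ax":0,"ay":0,"az":0,"claw":0},{"x":0,"y":0,"z":-0.08,"ax":0,"ay":0,"az":0,"claw":0},{"x":0,"y":0,"z":-0.11,"ax":0,"ay":0,"az":0,"claw":0},{"x":0,"y":0,"z":-0.13,"ax":0,"ay":0,"az":0,"claw":0}]'
python3 -m crank '[{"x":0,"y":0.03,"z":0,"ax":0,"ay":0,"az":0,"claw":0},{"x":0,"y":0.065,"z":0,"ax":0,"ay":0,"az":0,"claw":0},{"x":0,"y":0.1,"z":0,"ax":0,"ay":0,"az":0,"claw":0},{"x":0,"y":0.135,"z":0,"ax":0,"ay":0,"az":0,"claw":0},{"x":0,"y":0.165,"z":0,"ax":0,"ay":0,"az":0,"claw":0}]'
python3 -m crank '[{"x":0,"y":0.03,"z":0,"ax":0,"ay":0,"az":0,"claw":0},{"x":0,"y":0.06,"z":0,"ax":0,"ay":0,"az":0,"claw":0},{"x":0,"y":0.09,"z":0,"ax":0,"ay":0,"az":0,"claw":0},{"x":0,"y":0.1,"z":0,"ax":0,"ay":0,"az":0,"claw":0},{"x":0,"y":0.1,"z":0,"ax":0,"ay":0,"az":0,"claw":0}]'
python3 - <<'E'
from h import *
B=camera("scene")["color"];T=camera("top")["color"]
o=np.zeros((600,800,3),np.uint8)
o[:,:400]=cv2.resize(B[170:245,275:325],(400,600),interpolation=cv2.INTER_CUBIC)
o[:,400:]=cv2.resize(T[185:260,255:305],(400,600),interpolation=cv2.INTER_CUBIC)
cv2.imwrite("pics/v5.png",o)
A=cv2.imread("pics/top0.png");d=cv2.absdiff(A,T).max(2)>60
n,l,s,c=cv2.connectedComponentsWithStats(d.astype(np.uint8))
print([(s[i].tolist()) for i in range(1,n) if s[i,4]>15])
E
```

```text
time: 29.72
ee_pos: [0.4673, -0.1789, 0.2907]
eef_rot: [0.994, 0.11, 0.001, 0.001]
ft_force: [1.0, 0.6, -1.0]
width: 0.0439
time: 30.13
ee_pos: [0.5027, -0.3426, 0.2873]
eef_rot: [0.994, 0.11, -0.001, -0.0]
ft_force: [1.4, -0.2, 0.3]
width: 0.0434
time: 30.55
ee_pos: [0.5241, -0.4404, 0.2861]
eef_rot: [0.994, 0.109, -0.001, -0.001]
ft_force: [0.4, -0.1, -0.8]
width: 0.0438
[[366, 141, 146, 243, 7587], [435, 171, 19, 14, 68], [451, 174, 8, 27, 97], [424, 180, 10, 4, 22], [475, 198, 14, 8, 23], [408, 208, 7, 18, 21], [273, 234, 16, 20, 162], [283, 235, 3, 6, 16], [159, 243, 15, 18, 228], [360, 252, 20, 8, 53], [235, 369, 38, 15, 496], [452, 368, 6, 11, 16], [494, 375, 18, 9, 78]]
```

View pics/v5.png

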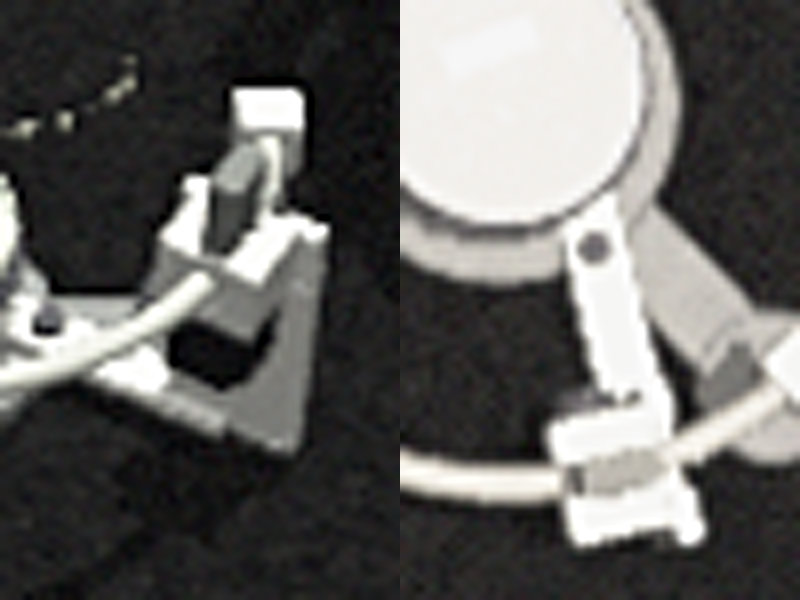

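The carriage hangs upright with its block flat against the fork at about (620,470) in the top crop, and the lens side faces the dish. I'm handing in now.

Run:
```python
from h import *
from bench import close_job
st();print(close_job())
```

```text
t 30.65 p [ 0.5251 -0.4368  0.2875] yaw 12.68 z-axis [-0.001  0.001 -1.   ] F [ 0.67  0.27 -0.16] M [ 0.06 -0.12 -0.02] w 0.0436 j7 0.68
the job is handed in; nothing more can be done
None
```

The lamp carriage is on the rod, hanging upright against the stop fork with its lens towards the dish. I handed the job in at 30.7 s of the 72 s allowed.

- **Threading and sliding:** I pinched the carriage by its tab, put the bore over the rod's tip and followed the arc I had measured in the camera images. Average sideways and vertical forces stayed below about 1 N until it met the fork.
- **Pressing home:** I pressed for about 1.5 s, and the averaged force peaked at 7.8 N, just under the 8 N asked. Up-and-down force reached about 2 N, within the 6 N limit. I eased the push to about 0.6 N before letting go.
- **Last checks:** After I withdrew, both camera views showed the block against the fork, and the gripper was clear and reading no load.
- **Less certain:** I compared the top view before and after. It showed only the carriage's old and new places and areas I put down to the arm or its shadow. One small patch near a red item at pixel (370,256) lies beside the arm's area. I took it as the arm covering or shading it and did not check it separately; I had moved nothing there.

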